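# Load and wind the nightingale's spring movement

### The arm

A 6-joint arm with a two-finger parallel gripper is mounted at the origin on the work surface. World frame = base frame: x ahead of the robot, y to its left, z up, the work surface at z = 0. Lengths are in m, angles in degrees, forces in N, time in s.
With the tool pointing down it reaches from about 0.35 to 1 m from the base axis. Payload 7.1 kg.
Tool frame: the origin (TCP) lies at the very end of the fingers, on their centre line; the grasp point (between the pads) lies 19 mm behind it; z points along the fingers, y is the line along which they close (so a half turn about z gives the same grasp; the last joint's range is limited). The gripper opens to 85 mm and grips with 20 to 120 N. Pads are 22 mm wide; open, the fingers measure 114 mm over their backs; the gripper's body (76 mm by 85 mm) begins 54 mm behind the grasp point. The pads swing forward as they close: fully open they stand 13 mm farther back than shut.
Start: joints at [-77.75, 24.242, 93.386, -0, 62.372, -1.089], TCP at [0.144, -0.608, 0.207] pointing down, gripper open.
Joint ranges: [-172.04, 172.04], [-51.8, 120.97], [4.93, 147.93], [-75.15, 255.16], [6.16, 154.13], [-145.62, 145.62]. Speed limits (degrees/s): [136.94, 136.94, 172.46, 180, 180, 180].

### API

Orientations are given as [roll, pitch, yaw] about the fixed x, y, z axes, in that order (R = Rz(yaw) Ry(pitch) Rx(roll)).
In Python, from station import env gives the robot as it stands.
- The arm moves only by the tool play_rows, never from a script. Its argument "plan" is a list that holds one entry, the list of rows, each a list of 7 numbers: the opening, from 0 (shut) to 1 (fully open), then the shift along the tool's x, y, z in m, then the turn, a rotation vector about the tool's x, y, z in rad. In form: [[[hand, dx, dy, dz, wx, wy, wz], ...]]. A call has 1 to 10 rows; each row shifts and turns the commanded pose from where the row before left it, along the tool's axes as they then stand; what a row does not reach is not made up. A row lasts 1/8 s, in which the tool goes at most 62.5 mm and 10.7 degrees, less where a joint would pass 70% of its speed; a pose out of reach is approached as far as the arm can. A call with a gripper value outside its range is refused whole. The fingers move at their own pace and stop on an object; the grip force is fixed at half the most. Time passes only in rows, so rows that do not move let the fingers close. It gives the time, the measured TCP pose, the force, the opening and the grip force at its end, in the units of the state.
- env.get_state(): the state, without advancing time (a new reading comes with each control period).
- env.camera(name): name is "side" or "top" or "wrist"; returns (picture, depth): 420x560x3 uint8, red, green, blue; 420x560 float32, m along the optical axis (not along the pixel's ray), 0 where there is no reading.
- env.camera_model(name): a dict with "K" (3x3 intrinsics, pixels), "camera_from_world" (4x4, takes a point from world to camera coordinates). Camera axes: x right, y down, z forward; pixel columns grow to the right and rows downward; lengths in m; the calibration is good to about 2 mm. The wrist camera is an equidistant fisheye: a pixel r from the principal point sees the ray r / f radians off the axis. A picture is of the moment at which its call begins: read the wrist's pose just before it. camera_model takes no time and is no camera call; for the wrist camera it gives the pose at the moment of the call.
- env.hand_in(): hands the job in; it is judged then, once.
The state is a dict: "time": time; "q": joint angles; "qd": joint speeds; "joint_efforts": joint torques, N m; "eef_pos": TCP position; "tool_rot": TCP orientation; "ft_force": force on the tool from outside, world axes, zero at the start; "wrist_torque": the same for the moment, N m; "width": finger opening in m; "grip_force": force on a finger pad.
Only numpy, scipy, OpenCV 4.12 (cv2) and the standard library are available. Lean on these libraries where they do the work, as an engineer would, in place of code of your own. Each camera call takes 0.05 s, during which the arm holds its last target. There are 200 camera calls.

### The job

Load the bird movement for its trial run: lay the large blued-steel wheel flat in the centre of the round walnut cage floor and the smaller bright-steel wheel flat and centred on top of it, setting each down rather than dropping it. Then wind the nickel key clockwise, a part turn at a time, until the spring is fully wound. Leave everything else, the brass wheel and the nightingale included, as it stands.

Things in the scene. Friction and masses are not known exactly. Their poses are not given: they have to be found in the camera images.
- movement: the spring movement, fixed to the table: walnut case 170 mm (x) by 330 mm (y) by 50 mm high. On its top stand the cage floor, centred 80 mm towards +y, and the winding key, on a vertical axis 95 mm towards -y. Origin under the centre of the case, z up
- floor_centre (a point): centre of the top face of the round walnut cage floor (150 mm across, 12 mm thick, lying on the case: this face is 62 mm above the table). A brass ring of 76 mm inside and 84 mm outside diameter is inlaid around this point to show the centre; it lies flush and holds nothing. Axes as the movement's
- large_wheel: large escapement wheel of blued (dark blue) steel: a solid flat toothed disc 70 mm across, 16 mm thick, about 0.30 kg, loose, lying flat on the table; pick it by the rim across its diameter. Origin at the centre of its underside, z up
- small_wheel: small escapement wheel of bright silvery steel: a solid flat toothed disc 60 mm across, 16 mm thick, about 0.22 kg, loose, lying flat on the table; pick it by the rim across its diameter. Origin at the centre of its underside, z up
- winding_key (a joint): turn of the key in rad: 0 when run down, growing clockwise seen from above, up to a hard stop at 2.6 = fully wound. It starts partly wound, at 0 to 0.5. It takes about 0.10 Nm, rising to 0.16 Nm, to turn, and it stays where it is left
- key_grip (a point): where to pinch the nickel winding key: on its vertical axis, 97 mm above the table, in the middle of its upright flat bow (64 mm long, 12 mm thick, 34 mm tall, its top 114 mm above the table). This frame turns with the key: its x runs along the bow's length, its y through the 12 mm thickness, z up. At key value 0 its axes are parallel to the movement's
- nightingale: gilded tin nightingale on its small round walnut foot (56 mm), about 150 mm long and 110 mm tall, free-standing; origin under the centre of the foot
- brass_wheel: brass toothed wheel, 66 mm across, 16 mm thick, a look-alike that is not wanted; origin at the centre of its underside
- screwdriver: screwdriver lying on the table, 160 mm long; a bystander; origin at its middle, underside
- oil_jar: amber jar, 48 mm across, 70 mm tall; a bystander; origin under its centre
- brush: brush lying on the table, 150 mm long; a bystander; origin at its middle, underside
Things that resemble listed ones, but are neither listed nor needed, are in the scene too. Several things have the shape of the large_wheel; the one meant has the colours described above.

How it is judged (in metres and radians):
On the way, in this order (a step that is already met when the one before it is completed fails the run):
1. the large blued wheel lies flat, released, centred on the cage floor (horizontal distance between large_wheel and floor_centre below 0.008 m and z of large_wheel in the frame of floor_centre between -0.003 and 0.003 m and angle between large_wheel's own z axis and vertical below 0.06 rad and contact force between large_wheel and the fingers below 0.1 N and linear speed of large_wheel below 0.02 m/s), for 0.2 s.
2. the small bright wheel lies flat, released, centred on the large one (all of step 1 and horizontal distance between small_wheel and large_wheel below 0.006 m and z of small_wheel in the frame of large_wheel between 0.013 and 0.019 m and angle between small_wheel's own z axis and vertical below 0.06 rad and contact force between small_wheel and the fingers below 0.1 N and linear speed of small_wheel below 0.02 m/s), for 0.2 s.
3. the key is fully wound (value of joint winding_key above 2.42 rad), for 0.2 s.
At the end, for the whole second after the job is handed in: The large wheel lies flat on the cage floor within 8 mm of its centre, the small wheel lies flat on the large one within 6 mm of its centre, both released and at rest, and the key is wound to at least 2.42 rad (stop at 2.6) (all of step 2 and value of joint winding_key above 2.42 rad); the robot touches nothing.
It fails at once if a steel wheel is dropped or thrown (moves faster than 0.6 m/s while not held) ((linear speed of large_wheel above 0.6 m/s and contact force between large_wheel and the fingers below 0.1 N) or (linear speed of small_wheel above 0.6 m/s and contact force between small_wheel and the fingers below 0.1 N)).
It fails at once if the nightingale is shifted by more than 30 mm or tipped (distance of nightingale from where it was at the start of the episode above 0.03 m or angle between nightingale's own z axis and vertical above 0.5 rad).
It fails at once if the brass wheel is shifted by more than 30 mm (distance of brass_wheel from where it was at the start of the episode above 0.03 m).
It fails at once if the screwdriver, oil jar or brush is shifted by more than 30 mm (distance of any of screwdriver, oil_jar, brush from where it was at the start of the episode above 0.03 m).
It also fails if it takes over 72 s, if anything falls off the work surface, if the arm or the gripper's body presses on something with over 40 N, if the wrist force passes 120 N, or if a joint passes its speed limit or range.

## Working session

There is one attempt and no reset: what is moved stays moved. The work goes in short steps, Python scripts to look and compute and a tool call to move; the robot and the scene stay as the last step left them, time stands still between calls to the robot, and variables do not carry over. Pictures are saved under pics/ and viewed, at most 13 in all, crops included, and the job is handed in when it is done.

Besides the shell and the picture viewer there is one more tool, called after "Emit:" by a JSON object that holds its "name" and its "arguments", one argument or row to a line. play_rows: Moves the arm, as the interface text tells. Its arguments: {"type":"object","properties":{"plan":{"type":"array"}},"required":["plan"]}

```bash
mkdir -p pics; ls
cat > h.py <<'E'
import numpy as np, cv2
from station import env
def snap(n,f):
    m=env.camera_model(n); p,d=env.camera(n); np.savez('last_'+n+'.npz',p=p,d=d,K=m['K'],T=m['camera_from_world'])
    cv2.imwrite('pics/'+f,p[:,:,::-1]); return p,d,np.array(m['K']),np.array(m['camera_from_world'])
def load(n):
    z=np.load('last_'+n+'.npz'); return z['p'],z['d'],z['K'],z['T']
def ray(n,K,T,u,v):
    x=(u-K[0,2])/K[0,0]; y=(v-K[1,2])/K[1,1]
    if n=='wrist':
        r=np.hypot(x,y); s=np.sin(r)/r if r>1e-9 else 1; c=np.array([x*s,y*s,np.cos(r)])
    else: c=np.array([x,y,1.])
    R=T[:3,:3]; return -R.T@T[:3,3], R.T@c
def onz(n,K,T,u,v,z):
    o,d=ray(n,K,T,u,v); return o+d*(z-o[2])/d[2]
E
python3 - <<'E'
from h import *
a=snap('top','top0.png')[0]; b=snap('side','side0.png')[0]
s=env.get_state(); print(s['time'],s['eef_pos'],s['tool_rot'],s['width'])
print(load('top')[2:],load('side')[2:])
E
```

```text
pics
0.1 [ 0.14406618 -0.60761804  0.20661265] [-1.79919227e+02  4.62549712e-04  1.33356222e+01] 0.08575691716262168
(array([[397.35564789,   0.        , 279.37204858],
       [  0.        , 397.35564789, 213.31415532],
       [  0.        ,   0.        ,   1.        ]]), array([[ 0.02508976, -0.99964164, -0.0093325 , -0.03198804],
       [-0.99809773, -0.02452293, -0.05656449,  0.61406484],
       [ 0.05631536,  0.01073393, -0.99835533,  1.21541954],
       [ 0.        ,  0.        ,  0.        ,  1.        ]])) (array([[444.60000395,   0.        , 271.80552282],
       [  0.        , 444.60000395, 217.11149428],
       [  0.        ,   0.        ,   1.        ]]), array([[-8.04105032e-01, -5.94486432e-01, -9.89557822e-04,
         4.73316274e-01],
       [-3.73117236e-01,  5.05974539e-01, -7.77671713e-01,
         3.04792003e-01],
       [ 4.62815973e-01, -6.24960517e-01, -6.28669808e-01,
         9.67842652e-01],
       [ 0.00000000e+00,  0.00000000e+00,  0.00000000e+00,
         1.00000000e+00]]))
```

View pics/top0.png

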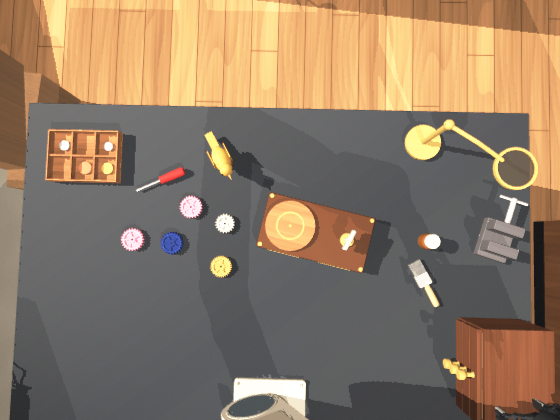

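View pics/side0.png

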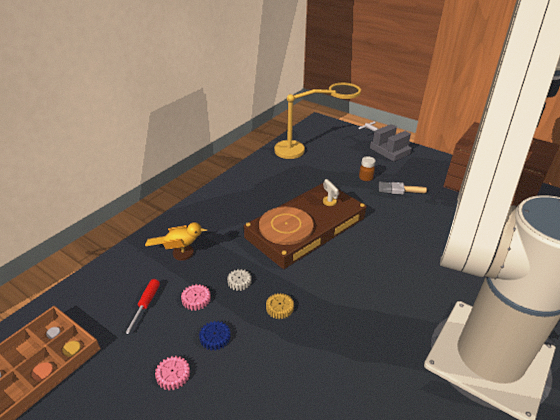

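Candidates in the top view: blued wheel (172,243), pink wheels of the same shape (191,207) and (133,239), bright silver wheel (225,224), and brass wheel (221,267). By description I choose the blue one and the silver one. The case is at about (316,232), with the ring at (290,226) and the key at (347,240). Next I measure them.

```bash
cat > m.py <<'E'
from h import *
p,d,K,T=load('top')
hsv=cv2.cvtColor(p,cv2.COLOR_RGB2HSV)
def blobs(nm,lo,hi,box,z,amin=40):
    m=cv2.inRange(hsv,lo,hi); k=np.zeros_like(m); x0,y0,x1,y1=box; k[y0:y1,x0:x1]=m[y0:y1,x0:x1]
    for c in cv2.findContours(k,cv2.RETR_EXTERNAL,cv2.CHAIN_APPROX_NONE)[0]:
        if cv2.contourArea(c)<amin: continue
        (u,v),r=cv2.minEnclosingCircle(c); M=cv2.moments(c); u2,v2=M['m10']/M['m00'],M['m01']/M['m00']
        w=onz('top',K,T,u2,v2,z); print(nm,(round(u2,1),round(v2,1)),'r_mm',round(r*d[int(v2),int(u2)]/K[0,0]*1000,1),'xyz',w.round(4), 'depth z',round(float((ray('top',K,T,u2,v2)[0]+ray('top',K,T,u2,v2)[1]*d[int(v2),int(u2)])[2]),3))
if __name__=='__main__':
    blobs('blue',(110,120,40),(130,255,255),(150,220,200,265),.016)
    blobs('silver',(0,0,130),(179,70,255),(205,205,245,245),.016)
    blobs('pink',(140,30,120),(179,255,255),(110,190,210,260),.016)
    blobs('brass',(18,90,120),(35,255,255),(205,250,240,285),.016)
    blobs('key',(0,0,140),(179,60,255),(330,225,365,255),.114)
    blobs('dark',(0,80,40),(25,255,255),(250,185,385,280),.05,2000)
    k=cv2.resize(p[185:290,110:390],None,fx=2.8,fy=2.8,interpolation=cv2.INTER_CUBIC); cv2.imwrite('pics/crop1.png',k[:,:,::-1])
    # heights at cabinet
    for u,v in((500,335),(440,400),(500,400),(222,160),(430,241)):
        o,r=ray('top',K,T,u,v); print((u,v),(o+r*d[v,u]).round(3))
E
python3 m.py
```

```text
blue (171.6, 242.6) r_mm 34.9 xyz [0.5158 0.3151 0.016 ] depth z 0.016
silver (224.4, 222.9) r_mm 31.2 xyz [0.5808 0.1533 0.016 ] depth z 0.023
pink (131.9, 239.0) r_mm 38.4 xyz [0.5237 0.4389 0.016 ] depth z 0.021
pink (190.3, 206.4) r_mm 36.6 xyz [0.6295 0.2613 0.016 ] depth z 0.022
brass (220.6, 266.1) r_mm 33.6 xyz [0.4471 0.1606 0.016 ] depth z 0.015
key (348.7, 239.7) r_mm 31.3 xyz [ 0.539  -0.2166  0.114 ] depth z 0.109
dark (315.5, 232.3) r_mm 183.7 xyz [ 0.5582 -0.1271  0.05  ] depth z 0.049
(500, 335) [ 0.295 -0.617  0.161]
(440, 400) [ 0.058 -0.52   0.004]
(500, 400) [ 0.125 -0.615  0.163]
(222, 160) [0.765 0.156 0.084]
(430, 241) [ 0.541 -0.461  0.075]
```

View pics/crop1.png

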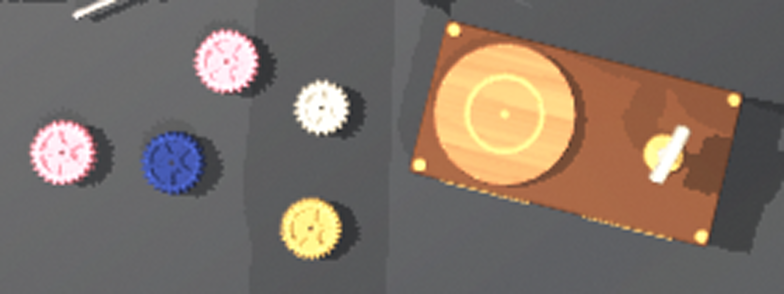

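Crop: the blue wheel (172,162), silver wheel (322,107) and ring (505,114) are confirmed. The key bow runs from (657,182) to (684,127), a yaw of about -26°. Next I rotate to yaw 90° while lifting.

Emit:
{"name": "play_rows", "arguments": {
  "plan": [
    [[1, 0, 0, -0.01, 0, 0, -0.167], [1, 0, 0, -0.01, 0, 0, -0.167], [1, 0, 0, -0.01, 0, 0, -0.167], [1, 0, 0, -0.01, 0, 0, -0.167], [1, 0, 0, -0.01, 0, 0, -0.167], [1, 0, 0, 0, 0, 0, -0.167], [1, 0, 0, 0, 0, 0, -0.167], [1, 0, 0, 0, 0, 0, -0.169], [1, 0.04, 0.04, 0, 0, 0, 0], [1, 0.04, 0.04, 0, 0, 0, 0]]
  ]
}}

```text
time: 1.35
eef_pos: [0.2245, -0.5271, 0.2567]
tool_rot: [-180.0, -0.1, 89.9]
ft_force: [1.6, 0.3, 2.4]
width: 0.0855
grip_force: 0.0
```

Run:
```python
from h import *
from m import hsv
p,d,K,T=load('top')
# ring: bright inlay by ellipse fit
m=cv2.inRange(hsv,(15,110,225),(35,255,255)); k=np.zeros_like(m);k[205:247,270:311]=m[205:247,270:311]
v,u=np.nonzero(k); print(len(u))
pts=np.array([onz('top',K,T,a,b,.062)[:2] for a,b in zip(u,v)])
c=pts.mean(0)
for _ in range(20):
    r=np.hypot(*(pts-c).T); g=abs(r-.040)<.008
    A=np.c_[2*pts[g],np.ones(g.sum())]; s=np.linalg.lstsq(A,(pts[g]**2).sum(1),rcond=None)[0]; c=s[:2]
print('ring top',c,np.sqrt(s[2]+c@c),g.sum())
# case studs / rect
for nm,(u,v),z in (('tl',(272.5,195.7),.05),('tr',(372.3,220.5),.05),('br',(360.4,269.6),.05),('bl',(259.8,244),.05)): print(nm,onz('top',K,T,u,v,z).round(4))
# key bow top points
m=cv2.inRange(hsv,(0,0,150),(179,60,255)); k=np.zeros_like(m);k[225:255,330:365]=m[225:255,330:365]
c=max(cv2.findContours(k,0,1)[0],key=cv2.contourArea); (u,v),wh,a=cv2.minAreaRect(c); print('key',(u,v),wh,a,onz('top',K,T,u,v,.114))
bx=cv2.boxPoints(((u,v),wh,a)); w=np.array([onz('top',K,T,*q,.114)[:2] for q in bx]); print(w.round(4))
```

```text
1490
ring top [ 0.57013287 -0.0631856 ] 0.0408241946747734 400
tl [0.6657 0.0051 0.05  ]
tr [ 0.598  -0.2973  0.05  ]
br [ 0.4503 -0.2635  0.05  ]
bl [0.519  0.0394 0.05  ]
key (348.3384704589844, 239.40769958496094) (6.2017364501953125, 21.954145431518555) 29.744882583618164 [ 0.53974749 -0.21565969  0.114     ]
[[ 0.5165 -0.1929]
 [ 0.5714 -0.223 ]
 [ 0.563  -0.2384]
 [ 0.5082 -0.2083]]
```

Emit:
{"name": "play_rows", "arguments": {
  "plan": [
    [[1, 0.04, 0.03, 0, 0, 0, 0], [1, 0.04, 0.03, 0, 0, 0, 0], [1, 0.05, 0.025, 0, 0, 0, 0], [1, 0.05, 0.025, 0, 0, 0, 0], [1, 0.05, 0.025, 0, 0, 0, 0], [1, 0.05, 0.025, 0, 0, 0, 0], [1, 0.05, 0.025, 0, 0, 0, 0], [1, 0.05, 0.025, 0, 0, 0, 0], [1, 0.05, 0.025, 0, 0, 0, 0], [1, 0.05, 0.025, 0, 0, 0, 0]]
  ]
}}

```text
time: 2.6
eef_pos: [0.4846, -0.0463, 0.2572]
tool_rot: [-180.0, 0.0, 90.0]
ft_force: [1.1, -0.7, 0.0]
width: 0.0853
grip_force: 0.0
```

Emit:
{"name": "play_rows", "arguments": {
  "plan": [
    [[1, 0.05, 0, 0, 0, 0, 0], [1, 0.05, 0, 0, 0, 0, 0], [1, 0.05, 0, 0.01, 0, 0, 0], [1, 0.05, 0, 0.02, 0, 0, 0], [1, 0.05, 0, 0.03, 0, 0, 0], [1, 0.05, 0, 0.03, 0, 0, 0], [1, 0.04, 0.02, 0.02, 0, 0, 0], [1, 0.02, 0.01, 0, 0, 0, 0], [1, 0, 0, 0, 0, 0, 0], [1, 0, 0, 0, 0, 0, 0]]
  ]
}}

```text
time: 3.85
eef_pos: [0.5136, 0.3111, 0.147]
tool_rot: [-179.9, 0.0, 90.0]
ft_force: [0.1, -1.7, -0.4]
width: 0.0854
grip_force: 0.0
```

Run:
```python
from h import *
s=env.get_state(); print(s['time'],s['eef_pos'],s['tool_rot'])
p,d,K,T=snap('wrist','w1.png'); print(K,T)
```

```text
3.85 [0.51358446 0.31110991 0.14704047] [-1.79945138e+02  3.97420141e-02  8.99941312e+01]
[[325.1922621    0.         283.45545338]
 [  0.         325.1922621  210.43020569]
 [  0.           0.           1.        ]] [[ 9.99997210e-01  6.67287082e-04 -2.26587148e-03 -5.13368186e-01]
 [ 1.34811751e-03 -9.48920365e-01  3.15512796e-01  2.71028930e-01]
 [-1.93959398e-03 -3.15514970e-01 -9.48918617e-01  4.21986120e-01]
 [ 0.00000000e+00  0.00000000e+00  0.00000000e+00  1.00000000e+00]]
```

View pics/w1.png

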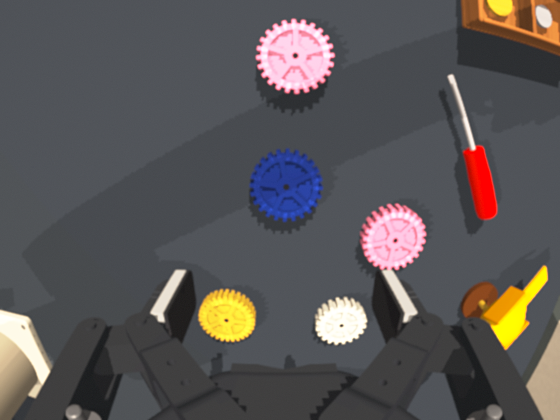

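The wrist view shows blue at (286,186), silver at (341,323), brass at (228,317) and pinks at (295,56) and (393,237). I measure blue and silver here.

```bash
cat > w.py <<'E'
from h import *
def wheel(nm,lo,hi,box,z,new=None,cam='wrist'):
    p,d,K,T=snap(cam,new) if new else load(cam)
    hsv=cv2.cvtColor(p,cv2.COLOR_RGB2HSV); m=cv2.inRange(hsv,lo,hi); x0,y0,x1,y1=box
    k=np.zeros_like(m);k[y0:y1,x0:x1]=m[y0:y1,x0:x1]; k=cv2.morphologyEx(k,cv2.MORPH_CLOSE,np.ones((5,5)))
    c=max(cv2.findContours(k,0,1)[0],key=cv2.contourArea)[:,0]
    w=np.array([onz(cam,K,T,*q,z)[:2] for q in c.astype(float)]).astype(np.float32)
    cc,r=cv2.minEnclosingCircle(w); print(nm,c.mean(0).round(),'world',np.round(cc,4),'r',round(r,4))
    return np.array(cc)
BL=((105,90,30),(130,255,255)); SI=((0,0,125),(179,60,255))
E
python3 - <<'E'
from w import *
wheel('blue',*BL,(230,130,340,240),.016)
wheel('silver',*SI,(310,290,372,350),.016)
E
```

```text
blue [286. 186.] world [0.516  0.3159] r 0.0364
silver [340. 321.] world [0.579  0.1563] r 0.0365
```

Emit:
{"name": "play_rows", "arguments": {
  "plan": [
    [[1, 0.0025, 0.001, 0.03, 0, 0, 0], [1, 0.0025, 0.001, 0.04, 0, 0, 0], [1, 0, 0, 0.04, 0, 0, 0], [1, 0, 0, 0.025, 0, 0, 0], [1, 0, 0, 0.01, 0, 0, 0], [1, 0, 0, 0.004, 0, 0, 0], [1, 0, 0, 0, 0, 0, 0]]
  ]
}}

```text
time: 4.78
eef_pos: [0.5168, 0.317, -0.0008]
tool_rot: [179.9, -0.0, 90.0]
ft_force: [-0.3, -0.5, -0.2]
width: 0.0852
grip_force: 0.0
```

Run:
```python
from h import *
snap('wrist','w2.png')
```

```text
(no output)
```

View pics/w2.png

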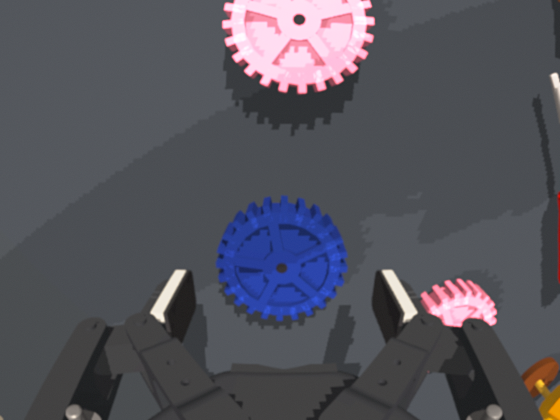

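Run:
```python
from w import *
wheel('blue',*BL,(200,170,370,335),.016)
p,d,K,T=load('wrist')
def proj(P):
    c=T[:3,:3]@P+T[:3,3]; th=np.arctan2(np.hypot(*c[:2]),c[2]); f=th/np.hypot(*c[:2]); return (K[0,2]+K[0,0]*f*c[0],K[1,2]+K[0,0]*f*c[1])
for y in(.306,.328):
  for z in(.0,.012,.034): print(y,z,np.round(proj(np.array([.517+.0425,y,z]))),np.round(d[298,400],3))
for u,v in((390,275),(408,315),(170,300),(283,250),(283,290)):
    o,r=ray('wrist',K,T,u,v); n=r@T[2,:3]; print((u,v),(o+r/n*d[v,u]).round(4))
```

```text
blue [281. 259.] world [0.5158 0.3172] r 0.0374
0.306 0.0 [356. 268.] 0.119
0.306 0.012 [361. 278.] 0.119
0.306 0.034 [370. 300.] 0.119
0.328 0.0 [360. 233.] 0.119
0.328 0.012 [365. 242.] 0.119
0.328 0.034 [375. 260.] 0.119
(390, 275) [0.564  0.326  0.0448]
(408, 315) [0.5627 0.3252 0.0738]
(170, 300) [0.4721 0.3254 0.0638]
(283, 250) [0.5165 0.3246 0.0142]
(283, 290) [0.5164 0.299  0.0123]
```

Run:
```python
from w import *
p,d,K,T=load('wrist')
for v in range(225,330,8):
    out=[]
    for u in range(345,420,6):
        o,r=ray('wrist',K,T,u,v); n=r@T[2,:3]; q=(o+r/n*d[v,u]); out.append('%d:%d,%d,%d'%(u,*(q*1000)))
    print(v,[s for s in out if int(s.split(',')[-1])>6])
```

```text
225 []
233 []
241 []
249 ['345:548,324,14']
257 ['345:548,321,16']
265 ['345:549,315,14']
273 ['375:559,322,36', '381:559,326,43', '387:562,326,43', '393:565,326,43']
281 ['375:559,319,38', '381:559,324,47', '387:560,327,51', '393:563,326,50', '399:569,322,44', '405:571,322,44']
289 ['375:559,315,39', '381:559,320,47', '387:559,325,55', '393:561,326,57', '399:563,327,58', '405:569,322,52', '411:572,322,52']
297 ['375:559,313,42', '381:559,318,50', '387:559,322,56', '393:559,326,62', '399:561,326,64', '405:564,326,63', '411:570,321,56', '417:572,322,59']
305 ['375:559,308,42', '381:559,314,51', '387:516,396,166', '393:559,324,65', '399:560,326,69', '405:562,326,68', '411:565,326,69', '417:570,322,63']
313 ['375:559,306,46', '381:559,311,53', '387:559,317,60', '393:559,321,66', '399:559,325,72', '405:561,326,73', '411:563,325,73', '417:568,322,69']
321 ['381:559,308,55', '387:559,313,61', '393:560,317,66', '399:559,322,73', '405:562,322,73', '411:561,326,79', '417:563,327,81']
329 ['381:559,305,56', '387:559,310,63', '393:559,315,70', '399:560,318,74', '405:557,327,84', '411:559,327,84', '417:561,328,86']
```

Run:
```python
from w import *
p,d,K,T=snap('side','s1.png')
def proj(P):
    c=T[:3,:3]@np.array(P)+T[:3,3]; return K[0,2]+K[0,0]*c[0]/c[2],K[1,2]+K[0,0]*c[1]/c[2]
u,v=map(int,proj([.517,.317,.03])); print(u,v)
k=p[v-90:v+40,u-80:u+80]; cv2.imwrite('pics/s1c.png',cv2.resize(k,None,fx=4.5,fy=4.5,interpolation=cv2.INTER_CUBIC)[:,:,::-1])
for s in(-1,1):
  for z in (0,.012,.04): 
    a=proj([.517+s*.0425,.328,z]); print(s,z,((a[0]-u+80)*4.5,(a[1]-v+90)*4.5))
# cloud of gripper points
vv,uu=np.mgrid[v-90:v+40,u-80:u+80]
c=np.stack([(uu-K[0,2])/K[0,0],(vv-K[1,2])/K[1,1],np.ones(uu.shape)],-1)*d[v-90:v+40,u-80:u+80,None]
w=(c-T[:3,3])@T[:3,:3]
for s in(-1,1):
  g=(abs(w[...,0]-(.517+s*.05))<.010)&(abs(w[...,1]-.317)<.013)&(w[...,2]>.02)
  print(s,g.sum(),np.sort(w[...,2][g])[:8].round(4))
```

```text
213 328
-1 0 (np.float64(414.4197445596087), np.float64(504.11216299177863))
-1 0.012 (np.float64(412.76878172739475), np.float64(489.58941364361743))
-1 0.04 (np.float64(408.8153441352533), np.float64(454.8128686518204))
1 0 (np.float64(288.6845480295926), np.float64(418.986585856779))
1 0.012 (np.float64(286.16240249285346), np.float64(404.3939578444306))
1 0.04 (np.float64(280.12891042843813), np.float64(369.48538336728035))
-1 204 [0.0399 0.0401 0.0405 0.0411 0.0429 0.0429 0.043  0.0436]
1 179 [0.0365 0.0367 0.0379 0.0382 0.0383 0.0388 0.0401 0.0406]
```

View pics/s1c.png

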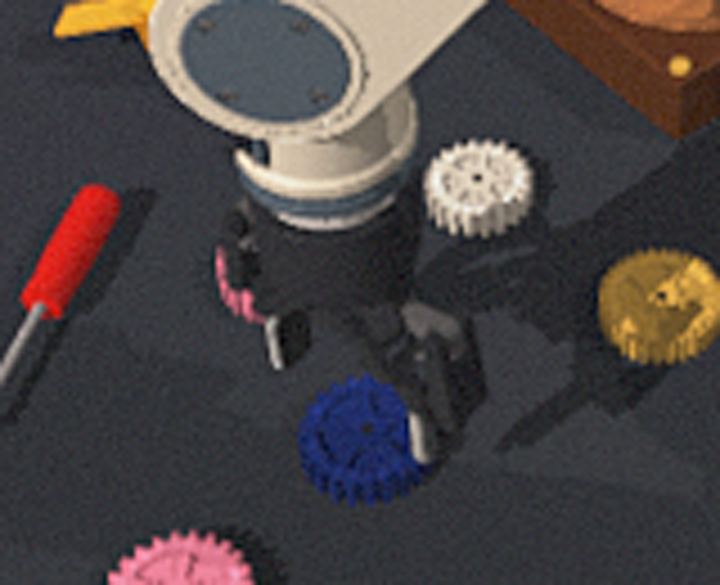

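The side view (crop) shows the open finger tips about 37 mm above the table, around the blue wheel at (360,440) but above it. The reported TCP z therefore reads low, so I go down further and watch the force.

Emit:
{"name": "play_rows", "arguments": {
  "plan": [
    [[1, 0, 0, 0.015, 0, 0, 0], [1, 0, 0, 0.008, 0, 0, 0], [1, 0, 0, 0.004, 0, 0, 0], [1, 0, 0, 0, 0, 0, 0]]
  ]
}}

```text
time: 5.38
eef_pos: [0.5158, 0.3167, -0.0293]
tool_rot: [-179.9, 0.0, 90.0]
ft_force: [0.3, 0.5, 0.3]
width: 0.0853
grip_force: 0.0
```

```bash
cat > tip.py <<'E'
from w import *
p,d,K,T=snap('wrist','wt%d.png'%int(env.get_state()['time']*100)); e=env.get_state()['eef_pos']; hw=env.get_state()['width']/2
vv,uu=np.mgrid[150:330,150:420]; x=(uu-K[0,2])/K[0,0]; y=(vv-K[1,2])/K[1,1]; r=np.hypot(x,y)+1e-9
c=np.stack([x/r*np.tan(r),y/r*np.tan(r),np.ones(r.shape)],-1)*d[150:330,150:420,None]; w=(c-T[:3,3])@T[:3,:3]
for s in(-1,1):
  g=(abs(w[...,0]-(e[0]+s*(hw+.006)))<.007)&(abs(w[...,1]-e[1]-.008)<.006)
  z=np.sort(w[...,2][g]); print(s,'lowest z in pad area',z[z>.003][:6].round(4))
E
python3 tip.py
```

```text
-1 lowest z in pad area [0.0081 0.0083 0.0085 0.0086 0.0089 0.0093]
1 lowest z in pad area [0.0081 0.0082 0.0085 0.0086 0.0086 0.0088]
```

Emit:
{"name": "play_rows", "arguments": {
  "plan": [
    [[0.6, 0, 0, 0, 0, 0, 0], [0.6, 0, 0, 0, 0, 0, 0], [0.6, 0, 0, 0, 0, 0, 0], [0.6, 0, 0, 0, 0, 0, 0], [0.6, 0, 0, 0, 0, 0, 0]]
  ]
}}

```text
time: 6.05
eef_pos: [0.5163, 0.317, -0.0278]
tool_rot: [180.0, -0.0, 90.0]
ft_force: [-1.0, 0.1, 6.5]
width: 0.0674
grip_force: 66.5
```

Emit:
{"name": "play_rows", "arguments": {
  "plan": [
    [[0.6, 0, 0, -0.01, 0, 0, 0], [0.6, 0, 0, -0.03, 0, 0, 0], [0.6, 0, 0, -0.05, 0, 0, 0], [0.6, 0, 0, -0.05, 0, 0, 0], [0.6, -0.02, 0.005, -0.05, 0, 0, 0], [0.6, -0.04, 0.005, -0.02, 0, 0, 0], [0.6, -0.05, 0.005, 0, 0, 0, 0], [0.6, -0.05, 0.005, 0, 0, 0, 0], [0.6, -0.05, 0.005, 0, 0, 0, 0], [0.6, -0.05, 0.005, 0, 0, 0, 0]]
  ]
}}

```text
time: 7.3
eef_pos: [0.5459, 0.0553, 0.1818]
tool_rot: [180.0, -0.0, 90.0]
ft_force: [0.2, -0.8, -2.1]
width: 0.0677
grip_force: 68.7
```

Emit:
{"name": "play_rows", "arguments": {
  "plan": [
    [[0.6, -0.05, 0.005, 0, 0, 0, 0], [0.6, -0.05, 0.005, 0, 0, 0, 0], [0.6, -0.05, 0.005, 0, 0, 0, 0], [0.6, -0.04, 0.005, 0, 0, 0, 0], [0.6, -0.02, 0.005, 0, 0, 0, 0], [0.6, -0.01, 0, 0, 0, 0, 0], [0.6, 0, 0, 0, 0, 0, 0], [0.6, 0, 0, 0, 0, 0, 0]]
  ]
}}

```text
time: 8.3
eef_pos: [0.571, -0.1619, 0.1812]
tool_rot: [-180.0, -0.0, 90.1]
ft_force: [0.0, -0.2, -2.6]
width: 0.0676
grip_force: 68.7
```

Run:
```python
from w import *
snap('wrist','w3.png')
```

```text
(no output)
```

View pics/w3.png

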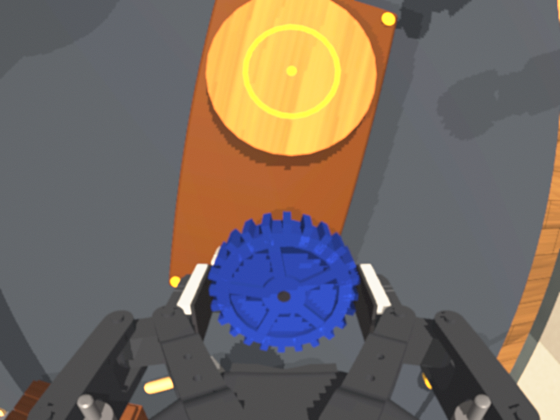

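The ring is at (292,71) and its centre dot is visible. The blue wheel is held level at (284,290).

Run:
```python
from w import *
c=wheel('ring',(22,120,235),(32,255,255),(238,20,345,122),.062)
p,d,K,T=load('wrist')
print('dot',onz('wrist',K,T,291.5,71,.062))
w=wheel('held blue',*BL,(205,205,365,360),.2257)
print(env.get_state()['eef_pos'],'depth z hub',[ (lambda o,r:(o+r/(r@T[2,:3])*d[v,u])[2].round(4))(*ray('wrist',K,T,u,v)) for u,v in((284,270),(270,320),(284,318))])
```

```text
ring [288.  67.] world [ 0.5765 -0.049 ] r 0.0619
dot [ 0.57738388 -0.05123545  0.062     ]
held blue [284. 284.] world [ 0.5704 -0.1609] r 0.0373
[ 0.57109395 -0.16193111  0.18132253] depth z hub [np.float64(0.2256), np.float64(0.2243), np.float64(0.2224)]
```

Emit:
{"name": "play_rows", "arguments": {
  "plan": [
    [[0.6, 0.03, 0.002, 0, 0, 0, 0], [0.6, 0.04, 0.002, 0, 0, 0, 0], [0.6, 0.03, 0.002, 0.02, 0, 0, 0], [0.6, 0.0105, 0, 0.04, 0, 0, 0], [0.6, 0, 0, 0.04, 0, 0, 0], [0.6, 0, 0, 0.025, 0, 0, 0], [0.6, 0, 0, 0.012, 0, 0, 0], [0.6, 0, 0, 0.005, 0, 0, 0], [0.6, 0, 0, 0, 0, 0, 0]]
  ]
}}

```text
time: 9.48
eef_pos: [0.5777, -0.0525, 0.0399]
tool_rot: [179.9, 0.0, 90.0]
ft_force: [-0.2, 1.4, -2.7]
width: 0.0676
grip_force: 68.7
```

Emit:
{"name": "play_rows", "arguments": {
  "plan": [
    [[0.6, 0, 0, 0.003, 0, 0, 0], [0.6, 0, 0, 0.001, 0, 0, 0], [0.6, 0, 0, 0, 0, 0, 0]]
  ]
}}

```text
time: 9.85
eef_pos: [0.5773, -0.0527, 0.0355]
tool_rot: [180.0, 0.0, 90.0]
ft_force: [0.7, -0.6, -3.1]
width: 0.0676
grip_force: 68.7
```

Emit:
{"name": "play_rows", "arguments": {
  "plan": [
    [[0.6, 0, 0, 0.001, 0, 0, 0], [0.6, 0, 0, 0, 0, 0, 0]]
  ]
}}

```text
time: 10.1
eef_pos: [0.5772, -0.0526, 0.0343]
tool_rot: [-180.0, 0.0, 90.0]
ft_force: [0.5, 0.0, -2.8]
width: 0.0675
grip_force: 68.7
```

Emit:
{"name": "play_rows", "arguments": {
  "plan": [
    [[0.6, 0, 0, 0.001, 0, 0, 0], [0.6, 0, 0, 0, 0, 0, 0]]
  ]
}}

```text
time: 10.35
eef_pos: [0.5772, -0.0527, 0.0342]
tool_rot: [-180.0, 0.0, 90.0]
ft_force: [-2.5, -0.6, 6.8]
width: 0.0676
grip_force: 69.7
```

Contact reached, so I release and lift.

Emit:
{"name": "play_rows", "arguments": {
  "plan": [
    [[0.85, 0, 0, 0, 0, 0, 0], [1, 0, 0, 0, 0, 0, 0], [1, 0, 0, 0, 0, 0, 0], [1, 0, 0, 0, 0, 0, 0], [1, 0, 0, -0.01, 0, 0, 0], [1, 0, 0, -0.04, 0, 0, 0], [1, 0, 0, -0.05, 0, 0, 0], [1, 0, 0, -0.05, 0, 0, 0], [1, 0, 0, 0, 0, 0, 0], [1, 0, 0, 0, 0, 0, 0]]
  ]
}}

```text
time: 11.6
eef_pos: [0.5768, -0.0526, 0.1834]
tool_rot: [180.0, 0.0, 90.0]
ft_force: [0.0, -0.0, -0.6]
width: 0.0855
grip_force: 0.0
```

Run:
```python
from w import *
s=env.get_state();print(s['eef_pos'])
snap('wrist','w4.png')
wheel('blue',*BL,(150,60,420,340),.078)
wheel('silver top',*SI,(205,205,245,245),.016,cam='top')
```

```text
[ 0.57680153 -0.05257408  0.18340142]
blue [284. 199.] world [ 0.5766 -0.0533] r 0.035
silver top [225. 223.] world [0.5805 0.1529] r 0.0315
```

View pics/w4.png

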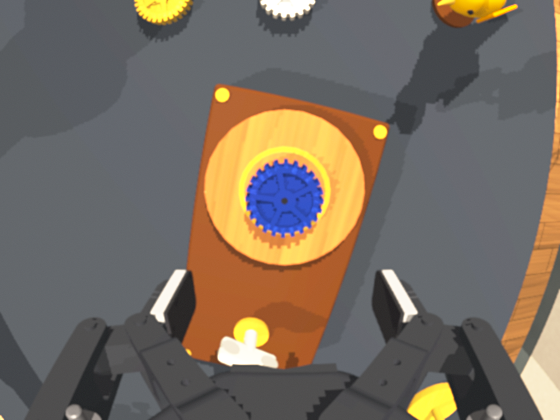

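The blue wheel lies flat at (284,199), with the ring showing mostly above it. I check the offset against the floor disc.

Run:
```python
from w import *
p,d,K,T=load('wrist'); hsv=cv2.cvtColor(p,cv2.COLOR_RGB2HSV)
# z map: points on floor plane via depth
vv,uu=np.mgrid[90:285,190:380]; x=(uu-K[0,2])/K[0,0]; y=(vv-K[1,2])/K[1,1]; r=np.hypot(x,y)+1e-9
c=np.stack([x/r*np.tan(r),y/r*np.tan(r),np.ones(r.shape)],-1)*d[90:285,190:380,None]; w=(c-T[:3,3])@T[:3,:3]
print('floor z',np.median(w[30:50,80:110,2]))
m=(abs(w[...,2]-.062)<.0045)|(abs(w[...,2]-.078)<.006)
k=np.zeros(p.shape[:2],np.uint8); k[90:285,190:380]=m*255; k=cv2.morphologyEx(k,cv2.MORPH_OPEN,np.ones((5,5)))
ct=max(cv2.findContours(k,0,1)[0],key=cv2.contourArea)[:,0].astype(float)
q=np.array([onz('wrist',K,T,*a,.062)[:2] for a in ct])
cc=cv2.minEnclosingCircle(q.astype(np.float32)); s=np.linalg.lstsq(np.c_[2*q,np.ones(len(q))],(q**2).sum(1),rcond=None)[0]
print('disc',cc,s[:2],np.sqrt(s[2]+s[:2]@s[:2]))
m=cv2.inRange(hsv,(24,150,225),(32,255,255))[130:260,225:345]; v,u=np.nonzero(m)
q=np.array([onz('wrist',K,T,a+225.,b+130.,.062)[:2] for a,b in zip(u,v)]); 
s=np.linalg.lstsq(np.c_[2*q,np.ones(len(q))],(q**2).sum(1),rcond=None)[0]; print('ring',s[:2],np.sqrt(s[2]+s[:2]@s[:2]),len(q))
```

```text
floor z 0.06212826698987481
disc ((0.5770584344863892, -0.05075385794043541), 0.07508637756109238) [ 0.5771594  -0.05031092] 0.07364245030962042
ring [ 0.577169 -0.060476] 0.04638090964378465 1277
```

The blue wheel is about 2.6 mm off centre, within the 8 mm limit. Next is the silver wheel.

Emit:
{"name": "play_rows", "arguments": {
  "plan": [
    [[1, 0.03, 0, 0, 0, 0, 0], [1, 0.05, 0.003, 0, 0, 0, 0], [1, 0.05, 0, 0, 0, 0, 0], [1, 0.05, 0, 0.02, 0, 0, 0], [1, 0.025, 0, 0.03, 0, 0, 0], [1, 0, 0, 0, 0, 0, 0], [1, 0, 0, 0, 0, 0, 0]]
  ]
}}

```text
time: 12.52
eef_pos: [0.5798, 0.1518, 0.1326]
tool_rot: [-179.9, 0.0, 90.0]
ft_force: [0.7, -0.5, 1.1]
width: 0.0856
grip_force: 0.0
```

Run:
```python
from w import *
print(env.get_state()['eef_pos'])
wheel('silver',*SI,(230,135,340,240),.016,'w5.png')
```

```text
[0.57978048 0.15179289 0.13264163]
silver [285. 194.] world [0.5798 0.1525] r 0.032
```

Emit:
{"name": "play_rows", "arguments": {
  "plan": [
    [[1, 0.0005, 0, 0.03, 0, 0, 0], [1, 0, 0, 0.05, 0, 0, 0], [1, 0, 0, 0.04, 0, 0, 0], [1, 0, 0, 0.02, 0, 0, 0], [1, 0, 0, 0.01, 0, 0, 0], [1, 0, 0, 0.0035, 0, 0, 0], [0.45, 0, 0, 0, 0, 0, 0], [0.45, 0, 0, 0, 0, 0, 0], [0.45, 0, 0, 0, 0, 0, 0], [0.45, 0, 0, 0, 0, 0, 0]]
  ]
}}

```text
time: 13.82
eef_pos: [0.5809, 0.1531, -0.0184]
tool_rot: [179.9, -0.0, 90.0]
ft_force: [-2.0, -1.2, 8.1]
width: 0.0572
grip_force: 61.8
```

Emit:
{"name": "play_rows", "arguments": {
  "plan": [
    [[0.45, 0, 0, 0, 0, 0, 0], [0.45, 0, 0, 0, 0, 0, 0]]
  ]
}}

```text
time: 14.08
eef_pos: [0.5809, 0.1531, -0.0184]
tool_rot: [179.9, -0.0, 90.0]
ft_force: [-3.1, -1.3, 8.1]
width: 0.0567
grip_force: 61.8
```

Emit:
{"name": "play_rows", "arguments": {
  "plan": [
    [[0.45, 0, 0, -0.01, 0, 0, 0], [0.45, 0, 0, -0.04, 0, 0, 0], [0.45, 0, 0, -0.05, 0, 0, 0], [0.45, -0.01, 0, -0.05, 0, 0, 0], [0.45, -0.04, -0.001, -0.01, 0, 0, 0], [0.45, -0.05, -0.001, 0, 0, 0, 0], [0.45, -0.05, -0.001, 0, 0, 0, 0], [0.45, -0.05, -0.001, 0, 0, 0, 0], [0.45, -0.006, 0, 0, 0, 0, 0], [0.45, 0, 0, 0, 0, 0, 0]]
  ]
}}

```text
time: 15.32
eef_pos: [0.5761, -0.0532, 0.1402]
tool_rot: [180.0, -0.0, 89.9]
ft_force: [-0.9, -0.4, -2.5]
width: 0.0569
grip_force: 64.8
```

Run:
```python
from w import *
e=env.get_state()['eef_pos']; print(e,env.get_state()['width'])
wheel('silver held',*SI,(220,200,347,360),e[2]+.0184+.016,'w6.png')
wheel('blue',*BL,(150,60,420,340),.078)
```

```text
[ 0.57612757 -0.05319981  0.14021032] 0.05685574425679807
silver held [284. 274.] world [ 0.5774 -0.0521] r 0.0329
blue [285. 203.] world [ 0.577  -0.0522] r 0.0346
```

View pics/w6.png

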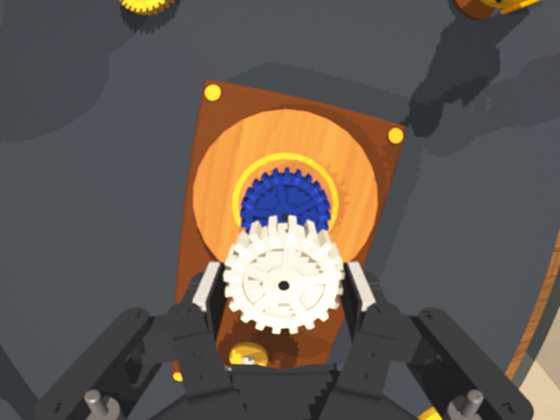

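The silver wheel is held level at (284,286), over blue at (285,203), and the centres match within about 1 mm. I lower it.

Emit:
{"name": "play_rows", "arguments": {
  "plan": [
    [[0.45, 0, 0, 0.03, 0, 0, 0], [0.45, 0, 0, 0.03, 0, 0, 0], [0.45, 0, 0, 0.012, 0, 0, 0], [0.45, 0, 0, 0.004, 0, 0, 0], [0.45, 0, 0, 0.001, 0, 0, 0], [0.45, 0, 0, 0, 0, 0, 0]]
  ]
}}

```text
time: 16.12
eef_pos: [0.5769, -0.0531, 0.0637]
tool_rot: [179.9, 0.0, 90.0]
ft_force: [0.2, 0.3, -2.4]
width: 0.0568
grip_force: 64.8
```

Emit:
{"name": "play_rows", "arguments": {
  "plan": [
    [[0.45, 0, 0, 0.001, 0, 0, 0], [0.45, 0, 0, 0.001, 0, 0, 0], [0.45, 0, 0, 0, 0, 0, 0]]
  ]
}}

```text
time: 16.5
eef_pos: [0.5761, -0.0532, 0.0609]
tool_rot: [-180.0, 0.0, 90.0]
ft_force: [0.1, -0.1, -1.9]
width: 0.0567
grip_force: 64.8
```

Emit:
{"name": "play_rows", "arguments": {
  "plan": [
    [[0.45, 0, 0, 0.001, 0, 0, 0], [0.45, 0, 0, 0, 0, 0, 0]]
  ]
}}

```text
time: 16.75
eef_pos: [0.5763, -0.0532, 0.0598]
tool_rot: [180.0, 0.0, 90.0]
ft_force: [-0.0, 0.7, -0.8]
width: 0.0569
grip_force: 64.9
```

Emit:
{"name": "play_rows", "arguments": {
  "plan": [
    [[0.45, 0, 0, 0.0007, 0, 0, 0], [0.45, 0, 0, 0, 0, 0, 0]]
  ]
}}

```text
time: 17.0
eef_pos: [0.5763, -0.0532, 0.0597]
tool_rot: [180.0, 0.0, 90.0]
ft_force: [-3.0, -0.9, 4.8]
width: 0.0567
grip_force: 65.7
```

Emit:
{"name": "play_rows", "arguments": {
  "plan": [
    [[0.7, 0, 0, 0, 0, 0, 0], [1, 0, 0, 0, 0, 0, 0], [1, 0, 0, 0, 0, 0, 0], [1, 0, 0, 0, 0, 0, 0], [1, 0, 0, 0, 0, 0, 0], [1, 0, 0, -0.01, 0, 0, 0], [1, 0, 0, -0.04, 0, 0, 0], [1, 0, 0, -0.05, 0, 0, 0], [1, -0.01, 0, -0.03, 0, 0, 0], [1, -0.04, -0.01, 0, 0, 0, 0]]
  ]
}}

```text
time: 18.25
eef_pos: [0.5688, -0.1028, 0.1932]
tool_rot: [179.6, 0.1, 90.2]
ft_force: [0.5, 0.2, -0.3]
width: 0.0858
grip_force: 0.0
```

Emit:
{"name": "play_rows", "arguments": {
  "plan": [
    [[1, -0.05, -0.015, 0, 0, 0, 0], [1, -0.05, -0.013, 0, 0, 0, 0], [1, -0.015, 0, 0, 0, 0, 0], [1, 0, 0, 0, 0, 0, 0], [1, 0, 0, 0, 0, 0, 0]]
  ]
}}

```text
time: 18.88
eef_pos: [0.5385, -0.217, 0.1892]
tool_rot: [-180.0, -0.0, 90.0]
ft_force: [-0.2, 0.3, -0.1]
width: 0.0855
grip_force: 0.0
```

Run:
```python
from w import *
print(env.get_state()['eef_pos'])
snap('wrist','w7.png')
```

```text
[ 0.53848122 -0.21698931  0.18919425]
```

View pics/w7.png

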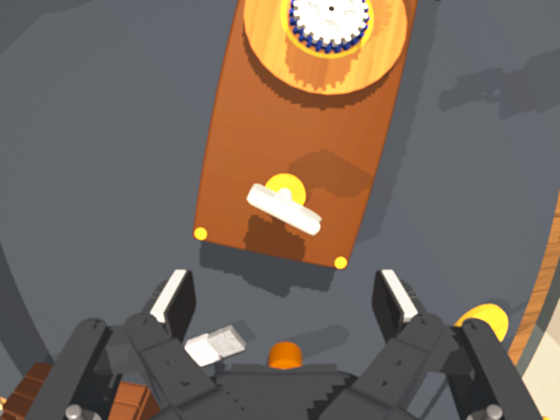

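The stack is at (330,15), with silver concentric on blue. The key bow runs from (250,193) to (320,230). I measure it.

Run:
```python
from w import *
p,d,K,T=load('wrist')
vv,uu=np.mgrid[170:245,235:335]; x=(uu-K[0,2])/K[0,0]; y=(vv-K[1,2])/K[1,1]; r=np.hypot(x,y)+1e-9
c=np.stack([x/r*np.tan(r),y/r*np.tan(r),np.ones(r.shape)],-1)*d[170:245,235:335,None]; w=(c-T[:3,3])@T[:3,:3]
print('max z',np.sort(w[...,2].ravel())[-5:])
for zz in(.109,.100,.085):
  q=w[(w[...,2]>zz)&(w[...,2]<.13)][:,:2]; (cx,cy),wh,a=cv2.minAreaRect(q.astype(np.float32)*1000)
  ev=np.linalg.svd(q-q.mean(0),full_matrices=False)[2][0]; print(zz,len(q),q.mean(0),(cx,cy),wh,a,np.degrees(np.arctan(ev[1]/ev[0])))
wheel('silver',*SI,(285,0,375,50),.094)
```

```text
max z [0.35599333 0.35599333 0.35599333 0.35599333 0.35599333]
0.109 1071 [ 0.53837309 -0.22005668] (538.7783813476562, -221.1139678955078) (12.08863353729248, 63.568748474121094) 61.21052932739258 -27.99904808764465
0.1 1351 [ 0.53842827 -0.21901624] (538.6834716796875, -221.0733184814453) (13.4781494140625, 63.772891998291016) 61.35978317260742 -28.06022892824756
0.085 1650 [ 0.53887848 -0.21840726] (538.5991821289062, -221.17971801757812) (13.583198547363281, 63.81428527832031) 61.796051025390625 -27.90054746221464
silver [330.  20.] world [ 0.5755 -0.0588] r 0.0317
```

Emit:
{"name": "play_rows", "arguments": {
  "plan": [
    [[1, -0.0035, 0, 0, 0, 0, 0], [1, 0, 0, 0, 0, 0, -0.179], [1, 0, 0, 0, 0, 0, -0.179], [1, 0, 0, 0, 0, 0, -0.179], [1, 0, 0, 0.01, 0, 0, -0.179], [1, 0, 0, 0.03, 0, 0, -0.179], [1, 0, 0, 0.04, 0, 0, -0.179], [1, 0, 0, 0.03, 0, 0, 0], [1, 0, 0, 0.011, 0, 0, 0], [1, 0, 0, 0, 0, 0, 0]]
  ]
}}

```text
time: 20.18
eef_pos: [0.5382, -0.2213, 0.0679]
tool_rot: [-180.0, -0.1, 151.6]
ft_force: [0.7, -0.8, -0.2]
width: 0.0856
grip_force: 0.0
```

Emit:
{"name": "play_rows", "arguments": {
  "plan": [
    [[0, 0, 0, 0, 0, 0, 0], [0, 0, 0, 0, 0, 0, 0], [0, 0, 0, 0, 0, 0, 0], [0, 0, 0, 0, 0, 0, 0], [0, 0, 0, 0, 0, 0, 0], [0, 0, 0, 0, 0, 0, 0]]
  ]
}}

```text
time: 20.92
eef_pos: [0.5392, -0.2204, 0.0688]
tool_rot: [179.9, 0.0, 151.5]
ft_force: [2.9, 8.1, 5.2]
width: 0.0108
grip_force: 60.6
```

Run:
```python
from w import *
s=env.get_state();print({k:np.round(s[k],3) for k in('eef_pos','tool_rot','q','wrist_torque','width','grip_force')})
snap('wrist','w8.png')
```

```text
{'eef_pos': array([ 0.539, -0.22 ,  0.069]), 'tool_rot': array([1.79890e+02, 4.50000e-02, 1.51525e+02]), 'q': array([-23.462,  31.575, 103.551,   0.149,  44.82 , -85.093]), 'wrist_torque': array([ 1.119, -0.415,  0.065]), 'width': np.float64(0.011), 'grip_force': np.float64(60.573)}
```

View pics/w8.png

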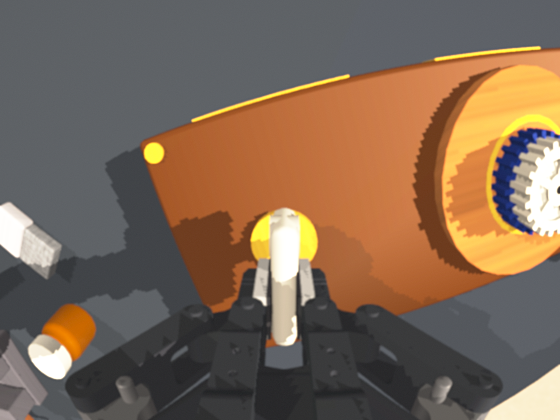

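The key is pinched at (285,280). I wind clockwise, which is positive tool wz, in parts.

Emit:
{"name": "play_rows", "arguments": {
  "plan": [
    [[0, 0, 0, 0, 0, 0, 0.06], [0, 0, 0, 0, 0, 0, 0.1], [0, 0, 0, 0, 0, 0, 0.12], [0, 0, 0, 0, 0, 0, 0.12], [0, 0, 0, 0, 0, 0, 0.12], [0, 0, 0, 0, 0, 0, 0.12], [0, 0, 0, 0, 0, 0, 0.12], [0, 0, 0, 0, 0, 0, 0.12], [0, 0, 0, 0, 0, 0, 0.12], [0, 0, 0, 0, 0, 0, 0]]
  ]
}}

```text
time: 22.22
eef_pos: [0.5388, -0.2205, 0.0688]
tool_rot: [179.9, -0.1, 94.1]
ft_force: [0.8, 7.2, 5.6]
width: 0.0109
grip_force: 60.7
```

Emit:
{"name": "play_rows", "arguments": {
  "plan": [
    [[0, 0, 0, 0, 0, 0, 0.12], [0, 0, 0, 0, 0, 0, 0.12], [0, 0, 0, 0, 0, 0, 0.12], [0, 0, 0, 0, 0, 0, 0.12], [0, 0, 0, 0, 0, 0, 0.12], [0, 0, 0, 0, 0, 0, 0.12], [0, 0, 0, 0, 0, 0, 0.12], [0, 0, 0, 0, 0, 0, 0.12], [0, 0, 0, 0, 0, 0, 0.08], [0, 0, 0, 0, 0, 0, 0]]
  ]
}}

```text
time: 23.48
eef_pos: [0.5384, -0.2203, 0.0688]
tool_rot: [-179.9, -0.1, 34.6]
ft_force: [0.1, 7.2, 7.0]
width: 0.0106
grip_force: 61.0
```

Run:
```python
from w import *
s=env.get_state();print({k:np.round(s[k],3) for k in('time','eef_pos','tool_rot','q','wrist_torque','width','grip_force')})
```

```text
{'time': np.float64(23.475), 'eef_pos': array([ 0.538, -0.22 ,  0.069]), 'tool_rot': array([-1.79922e+02, -6.80000e-02,  3.45740e+01]), 'q': array([-23.478,  31.561, 103.583,   0.14 ,  44.887,  31.849]), 'wrist_torque': array([ 1.34 ,  0.126, -0.015]), 'width': np.float64(0.011), 'grip_force': np.float64(61.003)}
```

Emit:
{"name": "play_rows", "arguments": {
  "plan": [
    [[0, 0, 0, 0, 0, 0, 0.06], [0, 0, 0, 0, 0, 0, 0.06], [0, 0, 0, 0, 0, 0, 0.05], [0, 0, 0, 0, 0, 0, 0.04], [0, 0, 0, 0, 0, 0, 0.03], [0, 0, 0, 0, 0, 0, 0]]
  ]
}}

```text
time: 24.22
eef_pos: [0.5385, -0.2202, 0.0688]
tool_rot: [-179.9, -0.0, 20.9]
ft_force: [0.8, 7.7, 7.2]
width: 0.0105
grip_force: 61.0
```

Run:
```python
from w import *
s=env.get_state();print({k:np.round(s[k],3) for k in('time','eef_pos','tool_rot','wrist_torque','width','grip_force','joint_efforts')})
```

```text
{'time': np.float64(24.225), 'eef_pos': array([ 0.538, -0.22 ,  0.069]), 'tool_rot': array([-1.79903e+02, -4.90000e-02,  2.08620e+01]), 'wrist_torque': array([1.473, 0.04 , 0.004]), 'width': np.float64(0.011), 'grip_force': np.float64(61.046), 'joint_efforts': array([ -4.298, -52.269, -20.728,  -1.57 ,  -1.023,   0.107])}
```

Emit:
{"name": "play_rows", "arguments": {
  "plan": [
    [[0, 0, 0, 0, 0, 0, 0.03], [0, 0, 0, 0, 0, 0, 0.03], [0, 0, 0, 0, 0, 0, 0.02], [0, 0, 0, 0, 0, 0, 0]]
  ]
}}

```text
time: 24.72
eef_pos: [0.5385, -0.2202, 0.0688]
tool_rot: [-179.9, -0.0, 16.4]
ft_force: [0.3, 8.5, 6.7]
width: 0.0105
grip_force: 64.7
```

Run:
```python
from w import *
s=env.get_state();print({k:np.round(s[k],3) for k in('time','eef_pos','tool_rot','wrist_torque','width','grip_force','joint_efforts')})
```

```text
{'time': np.float64(24.725), 'eef_pos': array([ 0.538, -0.22 ,  0.069]), 'tool_rot': array([-1.79933e+02, -1.70000e-02,  1.64450e+01]), 'wrist_torque': array([ 1.448, -0.068,  1.021]), 'width': np.float64(0.01), 'grip_force': np.float64(64.701), 'joint_efforts': array([ -5.58 , -52.166, -20.758,  -0.91 ,  -0.971,   1.151])}
```

The torque jumped to 1.0 Nm, so the key is at its stop. I release, lift and check.

Emit:
{"name": "play_rows", "arguments": {
  "plan": [
    [[0, 0, 0, 0, 0, 0, -0.03], [0.5, 0, 0, 0, 0, 0, 0], [1, 0, 0, 0, 0, 0, 0], [1, 0, 0, 0, 0, 0, 0], [1, 0, 0, 0, 0, 0, 0], [1, 0, 0, -0.02, 0, 0, 0], [1, 0, 0, -0.05, 0, 0, 0], [1, 0, 0, -0.05, 0, 0, 0], [1, -0.05, 0, -0.02, 0, 0, 0], [1, -0.05, 0, 0, 0, 0, 0]]
  ]
}}

```text
time: 25.98
eef_pos: [0.4433, -0.2535, 0.2101]
tool_rot: [179.8, -0.2, 18.1]
ft_force: [-0.8, -0.5, 0.1]
width: 0.085
grip_force: 0.0
```

Emit:
{"name": "play_rows", "arguments": {
  "plan": [
    [[1, -0.03, 0.04, 0, 0, 0, 0], [1, 0, 0.05, 0, 0, 0, 0], [1, 0, 0.05, 0, 0, 0, 0], [1, 0, 0.03, 0, 0, 0, 0], [1, 0, 0, 0, 0, 0, 0], [1, 0, 0, 0, 0, 0, 0]]
  ]
}}

```text
time: 26.72
eef_pos: [0.4666, -0.4227, 0.2076]
tool_rot: [-179.9, 0.0, 18.0]
ft_force: [-0.5, -0.5, 0.8]
width: 0.0851
grip_force: 0.0
```

Run:
```python
from w import *
print(env.get_state()['eef_pos'],env.get_state()['ft_force'])
p,d,K,T=snap('top','top9.png'); hsv=cv2.cvtColor(p,cv2.COLOR_RGB2HSV)
wheel('silver',*SI,(265,200,320,250),.094,cam='top')
wheel('blue',*BL,(260,195,325,255),.078,cam='top')
k=cv2.inRange(hsv,(0,0,150),(179,60,255)); z=np.zeros_like(k); z[222:258,328:368]=k[222:258,328:368]
c=max(cv2.findContours(z,0,1)[0],key=cv2.contourArea)
w=np.array([onz('top',K,T,*q,.114)[:2] for q in c[:,0].astype(float)]); (a,b),wh,an=cv2.minAreaRect((w*1000).astype(np.float32)); print('key',a,b,wh,an)
cv2.imwrite('pics/f.png',cv2.resize(p[120:300,120:390],None,fx=2.9,fy=2.9,interpolation=cv2.INTER_CUBIC)[:,:,::-1])
```

```text
[ 0.46663951 -0.42274565  0.20764882] [-0.48421261 -0.50013604  0.76068786]
silver [291. 225.] world [ 0.5773 -0.0521] r 0.0325
blue [292. 215.] world [ 0.6072 -0.0562] r 0.0045
key 537.5194702148438 -215.6124267578125 (60.70947265625, 17.659704208374023) 18.264625549316406
```

View pics/f.png

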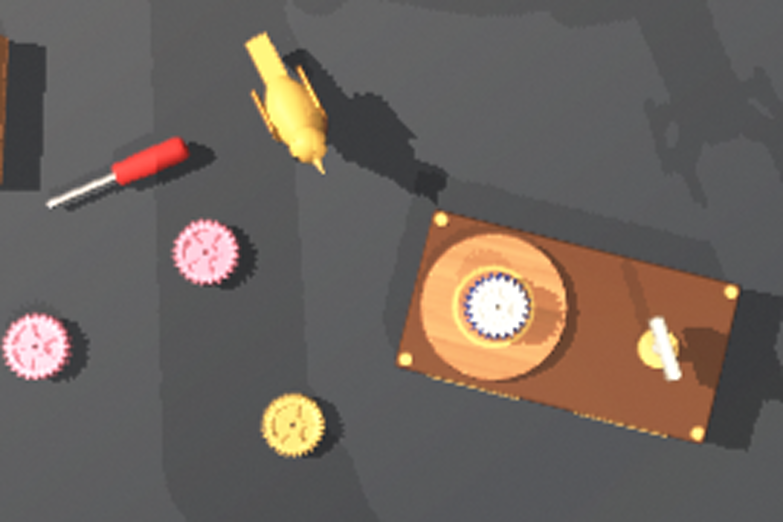

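The stack is concentric at (496,307) in the crop. The key bow at (665,349) has a yaw of 18°, which means about 2.6 rad. Nothing else has moved, so I hand in.

```bash
python3 -c "
from station import env
print(env.hand_in())"
```

```text
the job is handed in; nothing more can be done
None
```

I handed in the job at about 27 s: both wheels are stacked centred on the cage floor (blue about 2.6 mm off its centre), the key is wound to its stop, and nothing else had visibly moved in the final picture; no verdict came back.

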